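# Dock the battery holder under the bridge and start its captive quarter-turn screw

## Task

Slide the battery holder along the channel of the blue fixture until its ear is fully home against the stop under the bridge. Then push the orange captive screw-knob on the bridge down and, holding it down, turn it clockwise (seen from above; do not force it round while it is up) until it catches, so that it stays down and locked through the ear when you let go. Leave the jar, the tin, the circuit board and the probe where they are.

Things in the scene. Friction and masses are not known exactly. Their poses are not given: they have to be found in the camera images.
- fixture: Fixed docking fixture: aluminium base plate 230 (x) x 76 (y) x 8 mm; origin under its centre at bench height, x along the channel to the bridge. Channel floor: z = 8 mm. Two blue guide rails, 43 mm apart inside, rise 8 mm above the floor, x = -115 to +65 mm.
- bridge_axis (a point): Centre of the top face of the blue bridge (fixture x = 85, z = 38 mm), on the knob's axis; does not move with the knob; axes as the fixture. The bridge is 38 mm long in x, 70 wide in y; its underside is 14 mm and its top 30 mm above the channel floor; 50 mm between its legs.
- stop_face (a point): Foot of the yellow end stop's face, on the channel floor at the far end under the bridge (fixture x = 99.5 mm, y = 0). The ear's tip meets it when the holder is fully home. The stop is 14 mm high, 44 mm wide.
- holder: Loose black battery holder with two cells, about 140 g, lying between the rails short of the bridge, free to slide. Body 70 (x) x 40 (y) x 24 mm high; origin at the centre of the body's underside; x points to the bridge. On its +x end a flat ear, 34 long x 30 wide x 8 mm thick, level with the underside, fits under the bridge. Ear tip at x = 69 mm.
- holder_rear (a point): Centre of the holder's flat rear face, the face to push (holder x = -35, z = 12 mm); its upper 16 mm stands above the rails.
- holder_eye (a point): Centre of the 12 mm hole through the ear, at the ear's top face (holder x = 55, y = 0, z = 8 mm). Home, it lies under the knob's axis; the screw's shank (6 mm) must enter it.
- knob_top (a point): Centre of the top of the knob's orange grip bar, on the axis; moves with the knob; x along the bar. Bar 40 long x 10 wide x 18 mm high, standing on a black disc 34 mm across, 6 mm thick. Knob up: bar top 35 mm, disc underside 11 mm above the bridge's top (73 and 49 mm above the bench).
- knob_press (a joint): Push of the knob: 0 up (sprung, as found), 0.010 m fully down, hard stop. The spring lifts with about 3 N at the top, 8 N fully down. The shank under it reaches the ear's top at 0.002 m and then enters the hole; if the holder is not home it lands on the ear. Caught, the knob rests at about 0.006 m.
- knob_turn (a joint): Turn of the knob, rad, clockwise from above; 0: bar along fixture x, found within 0.1 of it; range -0.15 to 1.40. Up, a pin blocks it at about 0.17. Pushed down 8.5 mm or more it turns freely (about 0.03 N m). Let go beyond about 0.9 it rises into the catch (0.006 m) and stays; short of that it hangs lower, not caught.
- jar: Bystander: upright glass jar of screws with a steel cap, 58 mm across, 72 mm high; origin under its centre.
- tin: Bystander: small shut flip-top tin with a red lid, 61 x 46 x 24 mm high; origin under its centre.
- board: Bystander: green circuit board, 80 x 55 x 4 mm, with parts up to 9 mm high on it; origin under its centre.
- probe: Bystander: stainless steel probe lying along its x, 165 mm long, 9 mm thick handle from x = -82 to -8 mm, then a thin shaft and flat tip; origin on the bench below its middle.
Things that resemble listed ones, but are neither listed nor needed, are in the scene too. Of the things shaped like the fixture, the aluminium one is meant. There is more than one size of the holder; the job needs the smaller.

How it is judged:
By the outcome, as a careful person would: the job done as asked, in the order asked, and still so for the second after the job is handed in, with the robot touching nothing.
It also fails if it takes over 48 s, if anything falls off the work surface, if the arm or the gripper's body presses on something with over 40 N, if the wrist force passes 120 N, or if a joint passes its speed limit or range.

## Robot

A 6-joint arm with a two-finger parallel gripper is mounted at the origin on the work surface. World frame = base frame: x ahead of the robot, y to its left, z up, the work surface at z = 0. Lengths are in m, angles in rad, forces in N, time in s.
With the tool pointing down it reaches from about 0.375 to 0.975 m from the base axis. Payload 3.8 kg.
Tool frame: the origin (TCP) lies at the very end of the fingers, on their centre line; the grasp point (between the pads) lies 19 mm behind it; z points along the fingers, y is the line along which they close (so a half turn about z gives the same grasp; the last joint's range is limited). The gripper opens to 85 mm and grips with 20 to 120 N. Pads are 22 mm wide; open, the fingers measure 114 mm over their backs; the gripper's body (76 mm by 85 mm) begins 54 mm behind the grasp point. The pads swing forward as they close: fully open they stand 13 mm farther back than shut.
Start: joints at [1.151, 0.264, 1.604, -0, 1.274, -0.037], TCP at [0.252, 0.626, 0.231] pointing down, gripper open.
Joint ranges: [-2.63, 2.63], [-0.94, 2.18], [0.31, 2.57], [-1.31, 4.45], [0, 2.66], [-2.55, 2.55]. Speed limits (rad/s): [2.57, 2.57, 3.14, 3.14, 3.14, 3.14].

## Interface

Orientations are given as a rotation vector (axis times angle).
In Python, from workcell import bot, vision gives the robot as it stands. The module is installed in compiled form; this text tells all that it offers.
- The arm moves only by the tool play_rows, never from a script. Its argument "moves" is a list that holds one entry, the list of rows, each a list of 7 numbers: the turn, a rotation vector about the tool's x, y, z as a fraction of full scale, then the shift along the tool's x, y, z as a fraction of full scale, then the finger opening in mm, from 0 to 85.4. In form: [[[ax, ay, az, x, y, z, jaw], ...]]. A call has 1 to 5 rows; each row shifts and turns the commanded pose from where the row before left it, along the tool's axes as they then stand; what a row does not reach is not made up. Full scale, the value 1, is 0.1 m for a shift and 0.5 rad for a turn. A row lasts 1/12 s, in which the tool goes at most 41.7 mm and 7.16 degrees, less where a joint would pass 70% of its speed; a pose out of reach is approached as far as the arm can. A call with a number of a shift or a turn outside -1 to 1 is refused whole. A call with a gripper value outside its range is refused whole. The fingers move at their own pace and stop on an object; "newtons" is the grip in N (left out, the last holds). Time passes only in rows, so rows that do not move let the fingers close. It gives the time, the measured TCP pose, the force, the opening and the grip force at its end, in the units of the state.
- bot.read_state(): the state, without advancing time (a new reading comes with each control period).
- vision.read_camera(name): name is "side" or "top" or "wrist"; returns a dict with "image" (400x640x3 uint8, red, green, blue), "depth" (400x640 float32, m along the optical axis (not along the pixel's ray), 0 where there is no reading), "K" (3x3 intrinsics, pixels), "R" (3x3) and "t" (3): a world point X has camera coordinates R X + t. Camera axes: x right, y down, z forward; pixel columns grow to the right and rows downward; lengths in m; the calibration is good to about 2 mm. The wrist camera is an equidistant fisheye: a pixel r from the principal point sees the ray r / f radians off the axis. A picture is of the moment at which its call begins.
- bot.finish_job(): hands the job in; it is judged then, once.
The state is a dict: "time": time; "q": joint angles; "joint_vel": joint speeds; "joint_torque": joint torques, N m; "tool_pos": TCP position; "tcp_rot": TCP orientation; "wrist_force": force on the tool from outside, world axes, zero at the start; "torque": the same for the moment, N m; "width": opening from 0.0 (shut) to 1.0 (fully open); "grip_force": force on a finger pad.
Only numpy, scipy, OpenCV 4.12 (cv2) and the standard library are available. Lean on these libraries where they do the work, as an engineer would, in place of code of your own. Each camera call takes 0.05 s, during which the arm holds its last target. There are 200 camera calls.

## Working session

There is one attempt and no reset: what is moved stays moved. The work goes in short steps, Python scripts to look and compute and a tool call to move; the robot and the scene stay as the last step left them, time stands still between calls to the robot, and variables do not carry over. Pictures are saved under pics/ and viewed, at most 10 in all, crops included, and the job is handed in when it is done.

Besides the shell and the picture viewer there is one more tool, called after ">>>" by a JSON object that holds its "name" and its "arguments". play_rows: Moves the arm, as the interface text tells. Its arguments: {"type":"object","properties":{"moves":{"type":"array","items":{"type":"array","items":{"type":"array","items":{"type":"number"}}}},"newtons":{"type":"number"}},"required":["moves"]}

```bash
mkdir -p pics; cat > h.py <<'E'
import numpy as np, cv2, pickle
from workcell import bot, vision
def grab(n,tag):
    c=vision.read_camera(n); pickle.dump(c,open(f'pics/{n}_{tag}.pkl','wb')); cv2.imwrite(f'pics/{n}_{tag}.png',c['image'][:,:,::-1]); return c
def load(n,tag): return pickle.load(open(f'pics/{n}_{tag}.pkl','rb'))
def world(c,u,v,d=None):
    K=c['K']; d=c['depth'][int(v),int(u)] if d is None else d
    p=np.array([(u-K[0,2])/K[0,0]*d,(v-K[1,2])/K[1,1]*d,d]); return c['R'].T@(p-c['t'])
def cloud(c):
    K=c['K'];v,u=np.mgrid[:400,:640];d=c['depth']
    P=np.stack([(u-K[0,2])/K[0,0]*d,(v-K[1,2])/K[1,1]*d,d],-1); return (P-c['t'])@c['R']
def onz(c,u,v,z):
    K=c['K'];r=c['R'].T@np.array([(u-K[0,2])/K[0,0],(v-K[1,2])/K[1,1],1]);o=-c['R'].T@c['t'];return o+r*(z-o[2])/r[2]
E
python3 - <<'E'
from h import *
print(bot.read_state())
a=grab('top','0');b=grab('side','0')
for c in(a,b):print(c['K'],c['R'],c['t'])
cv2.imwrite('pics/both0.png',cv2.resize(np.vstack([a['image'],b['image']])[:,:,::-1],(480,600)))
E
```

```text
{'time': 0.0, 'q': array([ 1.15112309e+00,  2.64771829e-01,  1.60539545e+00, -3.44642098e-05,
        1.27368805e+00, -3.69005862e-02]), 'joint_vel': array([-0.00119637,  0.0005678 , -0.00015681,  0.00172769, -0.00057126,
        0.00062595]), 'joint_torque': array([ 5.22842493e-04, -5.15085983e+01, -3.67333603e+01, -1.72167743e-04,
        1.25973884e-02, -5.12116088e-06]), 'tool_pos': array([0.25181992, 0.62547189, 0.22993785]), 'tcp_rot': array([-0.59748675, -3.08376172,  0.00347318]), 'wrist_force': array([0.64223611, 0.39487017, 0.33545751]), 'torque': array([0.02514976, 0.01376986, 0.03024336]), 'grip_force': 0.0, 'width': 1.0011900394421}
[[447.56737145   0.         311.09264485]
 [  0.         447.56737145 197.94538561]
 [  0.           0.           1.        ]] [[-0.02089172 -0.99917268 -0.03489267]
 [-0.98718871  0.02613785 -0.15740159]
 [ 0.15818339  0.03115726 -0.98691805]] [0.11829506 0.55971371 1.13642645]
[[487.37526614   0.         313.61423523]
 [  0.         487.37526614 201.74792733]
 [  0.           0.           1.        ]] [[ 0.8316425  -0.55507351 -0.01625278]
 [-0.42519587 -0.61768137 -0.66157252]
 [ 0.35718233  0.55710244 -0.74970504]] [-0.41094683  0.33366918  0.83052358]
```

View pics/top_0.png

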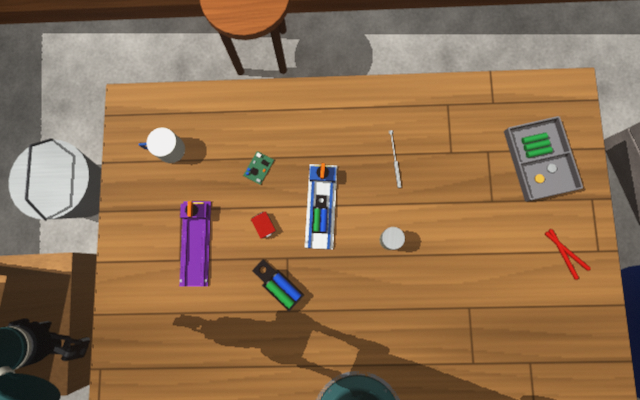

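View pics/side_0.png

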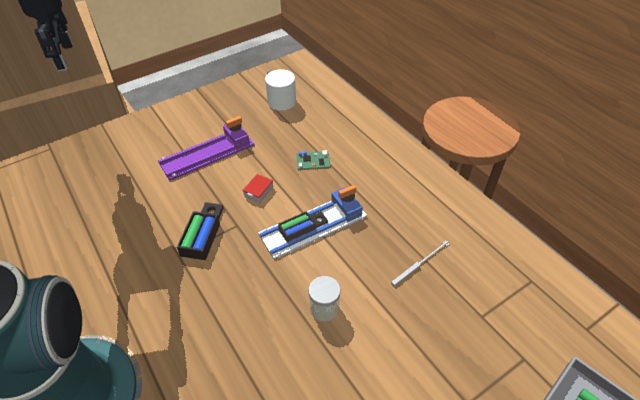

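Candidates in the top view: the fixture is either the aluminium/blue one at (321,205) or the purple one at (196,243). The holder is either the small one in the channel at (320,215) or the bigger loose one at (278,285). The knob is orange at (323,171) on the blue bridge, or at (190,209) on the purple one. By the description I take the aluminium fixture, the holder in its channel and the knob on its blue bridge, and check that with one crop.

```bash
python3 - <<'E'
from h import *
t=load('top','0');s=load('side','0')
i=np.hstack([cv2.resize(t['image'][150:260,280:370],(400,489),interpolation=2),cv2.resize(s['image'][175:265,250:375],(400,489),interpolation=2)])
cv2.imwrite('pics/crop.png',i[:,:,::-1])
for n,c in(('top',t),('side',s)):
    P=cloud(c);hsv=cv2.cvtColor(c['image'],cv2.COLOR_RGB2HSV);H,S,V=[hsv[...,k].astype(int) for k in range(3)]
    m=np.zeros((400,640),bool)
    if n=='top': m[155:255,295:345]=1
    else: m[175:260,255:372]=1
    def rep(l,k):
        q=P[k&m]; 
        if len(q)<5: print(n,l,len(q));return
        r=cv2.minAreaRect(q[:,:2].astype(np.float32)); print(n,l,len(q),np.median(q,0).round(4),'z',np.percentile(q[:,2],[5,95]).round(4),'rect',np.round(r[0],4),np.round(r[1],4),round(r[2],1))
    rep('orange',(H<18)&(H>5)&(S>190)&(V>150)&(P[...,2]>.055))
    rep('fix',(P[...,2]>.005))
    rep('bridge',(H>100)&(H<125)&(S>120)&(P[...,2]>.032)&(P[...,2]<.045)&(V>60))
    rep('holder',(P[...,2]>.0215)&(P[...,2]<.034)&((H<95)|(V<60)|(H>118)))
    rep('rail',(H>100)&(H<125)&(S>120)&(P[...,2]>.010)&(P[...,2]<.02))
E
```

```text
top orange 54 [0.6311 0.074  0.0737] z [0.0605 0.0768] rect [0.6311 0.0743] [0.0104 0.0372] 80.4
top fix 2371 [0.5417 0.0792 0.0156] z [0.0059 0.0561] rect [0.5311 0.0854] [0.1354 0.3105] 88.1
top bridge 241 [0.6234 0.0755 0.0376] z [0.0324 0.0415] rect [0.5608 0.0797] [0.0678 0.1706] 85.0
top holder 198 [0.5106 0.091  0.0302] z [0.0245 0.0334] rect [0.5637 0.0711] [0.054  0.1825] 85.2
top rail 276 [0.5193 0.1007 0.0168] z [0.0131 0.0194] rect [0.5223 0.0823] [0.0568 0.1793] 85.3
side orange 0
side fix 3579 [0.5279 0.0718 0.0174] z [0.0071 0.0578] rect [ 0.4049 -0.1432] [0.8101 0.2622] 57.9
side bridge 222 [0.6176 0.0665 0.0377] z [0.0324 0.0407] rect [0.5637 0.0824] [0.0683 0.1734] 80.8
side holder 674 [0.5052 0.0984 0.0275] z [0.0224 0.0331] rect [0.523  0.1176] [0.1455 0.2691] 32.6
side rail 302 [0.5312 0.0591 0.0162] z [0.0132 0.0188] rect [0.5216 0.0801] [0.0595 0.1814] 85.8
```

View pics/crop.png

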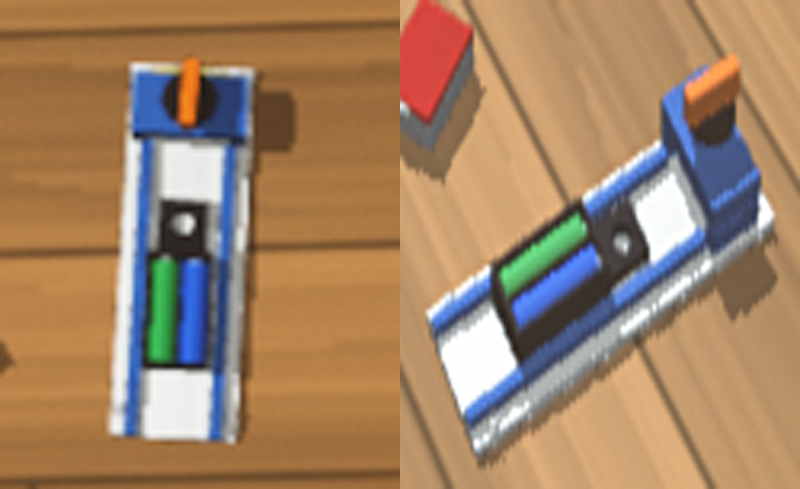

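The crop shows the small holder in the aluminium/blue fixture, ear towards the blue bridge (crop 190,105), with the orange knob on top of it. The rear face is at crop row 366 and the ear tip at row 200. The choice is confirmed. Next I'll work out the holder's position and the first move.

```bash
cat >> h.py <<'E'
from scipy.spatial.transform import Rotation as Ro
YAW=-0.075; BR=np.array([.6314,.0733]); ex=np.array([np.cos(YAW),np.sin(YAW)]); ey=np.array([-ex[1],ex[0]]); FX=BR-.085*ex
def f2w(x,y,z): return np.r_[FX+x*ex+y*ey,z]
def w2f(p): d=np.asarray(p)[:2]-FX; return np.round([d@ex*1e3,d@ey*1e3]+([p[2]*1e3] if len(p)>2 else []),1)
def delta(target,yaw):  # yaw of tool x in world, tool down
    s=bot.read_state();R=Ro.from_rotvec(s['tcp_rot']); c,n=np.cos(yaw),np.sin(yaw)
    T=Ro.from_matrix(np.array([[c,n,0],[n,-c,0],[0,0,-1.]]))
    rv=(R.inv()*T).as_rotvec(); d=R.inv().apply(np.asarray(target)-s['tool_pos'])
    print('t',round(s['time'],2),'fix',w2f(s['tool_pos']),'q',s['q'].round(2),'F',s['wrist_force'].round(1),'turn/.5',(rv/.5).round(3),'shift_tool/.1',(d/.1).round(3),'in target frame',(T.inv().apply(np.asarray(target)-s['tool_pos'])/.1).round(3))
E
python3 - <<'E'
from h import *
t=load('top','0');s=load('side','0')
T=lambda x,y:(280+x*90/400-.5,150+y*110/489-.5)
S=lambda x,y:(250+(x-400)*125/400-.5,175+y*90/489-.5)
print('rear top T',w2f(onz(t,*T(176,367),.032)),'S',w2f(onz(s,*S(505,300),.032)),'tip T',w2f(onz(t,*T(185,200),.016)),'S',w2f(onz(s,*S(620,205),.016)))
print('hole',w2f(onz(t,*T(184,224),.016)),w2f(onz(s,*S(622,242),.016)))
print('fixture rear edge T',w2f(onz(t,*T(175,438),.008)),'S',w2f(onz(s,*S(450,383),.008)),'bridge near top edge',w2f(onz(t,*T(192,136),.038)))
for n,c in(('T',t),('S',s)):
  P=cloud(c);q=P[(P[...,2]>.020)&(P[...,2]<.036)];F=(q[:,:2]-FX);F=np.stack([F@ex,F@ey],1)*1e3
  k=(abs(F[:,1])<22)&(F[:,0]>-115)&(F[:,0]<40);print(n,k.sum(),np.percentile(F[k],[1,5,50,95,99],axis=0).round(1).tolist(),np.median(q[k,2]))
delta(f2w(-95,0,.10),YAW+np.pi)
E
```

```text
rear top T [-74.   1.  32.] S [-74.1   0.2  32. ] tip T [29.4  1.1 16. ] S [21.6 15.7 16. ]
hole [14.5  0.9 16. ] [13.1 -1.8 16. ]
fixture rear edge T [-1.149e+02 -1.000e-01  8.000e+00] S [-116.8   -0.4    8. ] bridge near top edge [64.9 -1.6 38. ]
T 400 [[-73.3, -19.4], [-71.0, -17.6], [-39.1, -0.3], [-5.1, 18.2], [14.1, 20.1]] 0.030348827874252006
S 622 [[-75.4, -20.4], [-74.2, -19.6], [-41.5, -1.4], [-8.1, 19.5], [-5.8, 21.2]] 0.03078343745602869
t 0.1 fix [-334.9  522.2  230. ] q [ 1.15  0.26  1.61  0.    1.27 -0.04] F [ 0.1  0.7 -0.1] turn/.5 [-0.004 -0.001 -0.616] shift_tool/.1 [ 900.572 -291.796    1.996] in target frame [946.651  -5.222   1.3  ]
```

```bash
python3 - <<'E'
from h import *
delta(f2w(-.097,0,.10),YAW+np.pi)
E
```

```text
t 0.1 fix [-334.9  522.2  230. ] q [ 1.15  0.26  1.61  0.    1.27 -0.04] F [ 0.1  0.7 -0.1] turn/.5 [-0.004 -0.001 -0.616] shift_tool/.1 [-3.849 -4.254  1.309] in target frame [-2.379 -5.222  1.3  ]
```

>>> {"name": "play_rows", "arguments": {"moves": [[[0,0,-0.205,0,0,0,0],[0,0,-0.205,0,0,0,0],[0,0,-0.206,0,0,0,0],[0,0,0,-0.14,-0.31,0,0],[0,0,0,-0.14,-0.31,0,0]]]}}

```text
time: 0.52
tool_pos: [0.2748, 0.5622, 0.23]
tcp_rot: [-0.113, -3.139, 0.002]
wrist_force: [0.3, -0.3, 0.4]
width: 0.295
grip_force: 0.0
```

>>> {"name": "play_rows", "arguments": {"moves": [[[0,0,0,-0.14,-0.31,0,0],[0,0,0,-0.14,-0.31,0,0],[0,0,0,-0.14,-0.31,0,0],[0,0,0,-0.14,-0.31,0,0],[0,0,0,-0.14,-0.31,0,0]]]}}

```text
time: 0.93
tool_pos: [0.3336, 0.4006, 0.2307]
tcp_rot: [-0.117, -3.139, 0.001]
wrist_force: [0.7, 0.6, 0.4]
width: -0.0
grip_force: 0.0
```

>>> {"name": "play_rows", "arguments": {"moves": [[[0,0,0,-0.14,-0.31,0,0],[0,0,0,-0.14,-0.31,0,0],[0,0,0,-0.14,-0.31,0,0],[0,0,0,-0.14,-0.31,0,0],[0,0,0,-0.14,-0.31,0,0]]]}}

```text
time: 1.35
tool_pos: [0.3917, 0.2409, 0.2309]
tcp_rot: [-0.117, -3.139, 0.0]
wrist_force: [1.2, 0.1, 0.7]
width: 0.0
grip_force: 0.0
```

```bash
python3 - <<'E'
from h import *
delta(f2w(-.097,0,.10),YAW+np.pi)
E
```

```text
t 1.35 fix [-166.6  149.2  230.9] q [ 0.5  -0.15  2.04 -0.    1.25 -1.  ] F [1.2 0.1 0.7] turn/.5 [-0.001 -0.001  0.001] shift_tool/.1 [-0.695 -1.492  1.309] in target frame [-0.696 -1.492  1.309]
```

>>> {"name": "play_rows", "arguments": {"moves": [[[0,0,0,-0.14,-0.3,0.2,0],[0,0,0,-0.14,-0.3,0.2,0],[0,0,0,-0.14,-0.3,0.2,0],[0,0,0,-0.14,-0.3,0.2,0],[0,0,0,-0.13,-0.28,0.2,0]]]}}

```text
time: 1.77
tool_pos: [0.4496, 0.0881, 0.1303]
tcp_rot: [0.118, 3.139, -0.0]
wrist_force: [0.6, 0.6, -0.2]
width: 0.0
grip_force: 0.0
```

```bash
python3 - <<'E'
from h import *
delta(f2w(-.097,0,.018),YAW+np.pi)
c=grab('wrist','1');print(c['K'],c['R'],c['t'],(-c['R'].T@c['t']).round(3))
E
```

```text
t 1.77 fix [-97.4   1.1 130.3] q [ 0.14 -0.06  2.16 -0.    1.05 -1.36] F [ 0.6  0.6 -0.2] turn/.5 [-0.     0.001 -0.   ] shift_tool/.1 [-0.003 -0.011  1.123] in target frame [-0.004 -0.011  1.123]
[[309.70691629   0.         321.47992926]
 [  0.         309.70691629 205.031891  ]
 [  0.           0.           1.        ]] [[ 0.07487218  0.99719228  0.00130529]
 [ 0.95192461 -0.07186313  0.29778385]
 [ 0.29704156 -0.02105319 -0.95463243]] [-0.1226015  -0.43106524  0.15126968] [0.375 0.094 0.273]
```

View pics/wrist_1.png

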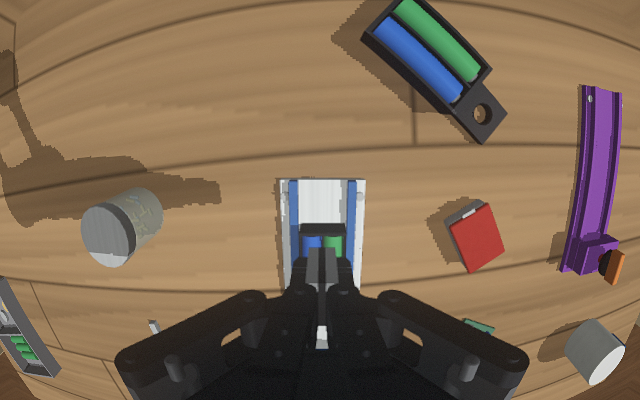

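The wrist view shows the closed fingers in line with the channel. The rear end of the holder is at about (322,226), ahead of an empty channel floor, and the jar (120,230) and tin (475,235) are off to either side.

```bash
cat >> h.py <<'E'
def fish(c,u,v,z):
    K=c['K'];a=np.array([u-K[0,2],v-K[1,2]])/K[0,0];r=np.hypot(*a);d=np.r_[np.sin(r)*a/r,np.cos(r)];d=c['R'].T@d;o=-c['R'].T@c['t'];return o+d*(z-o[2])/d[2]
E
python3 - <<'E'
from h import *
c=load('wrist','1');t=load('top','0')
print('rear top',[w2f(fish(c,u,225,.032)) for u in(300,322,345)],'chan end',[w2f(fish(c,u,180,.008)) for u in(276,366)])
print('rails inner rear',[w2f(fish(c,u,200,.016)) for u in(297,348)])
print('jar',w2f(onz(t,393,238,.072)),'tin',w2f(onz(t,263,225,.024)))
E
```

```text
rear top [array([-80.1, -15.7,  32. ]), array([-80.1,   2.6,  32. ]), array([-80.1,  21.8,  32. ])] chan end [array([-113.2,  -37.9,    8. ]), array([-113.1,   41.5,    8. ])]
rails inner rear [array([-97.1, -19. ,  16. ]), array([-97.1,  25.2,  16. ])]
jar [ -82.8 -187.5   72. ] tin [-62.2 152.2  24. ]
```

>>> {"name": "play_rows", "arguments": {"moves": [[[0,0,0,0.07,0,0.2,0],[0,0,0,0,0,0.3,0],[0,0,0,0,0,0.3,0],[0,0,0,0,0,0.2,0],[0,0,0,0,0,0.11,0]]]}}

```text
time: 2.23
tool_pos: [0.4398, 0.0899, 0.0173]
tcp_rot: [-0.118, -3.134, 0.002]
wrist_force: [-0.6, -0.1, 0.2]
width: -0.006
grip_force: 0.0
```

>>> {"name": "play_rows", "arguments": {"moves": [[[0,0,0,-0.06,0,0,0],[0,0,0,-0.06,0,0,0],[0,0,0,-0.06,0,0,0],[0,0,0,-0.06,0,0,0],[0,0,0,-0.06,0,0,0]]]}}

```text
time: 2.65
tool_pos: [0.4743, 0.0884, 0.0218]
tcp_rot: [0.117, 3.138, 0.001]
wrist_force: [-2.8, -0.4, 1.2]
width: 0.001
grip_force: 1.3
```

```bash
python3 - <<'E'
from h import *
delta(f2w(-.0155,0,.019),YAW+np.pi)
c=grab('side','2')
s=c['image'][160:270,240:390];cv2.imwrite('pics/s2.png',cv2.resize(s,(750,550),interpolation=2)[:,:,::-1])
E
```

```text
t 2.65 fix [-72.8   3.2  21.8] q [ 0.13  0.14  2.19  0.    0.81 -1.36] F [-2.8 -0.4  1.2] turn/.5 [0.001 0.003 0.   ] shift_tool/.1 [-0.573 -0.033  0.029] in target frame [-0.573 -0.032  0.028]
```

View pics/s2.png

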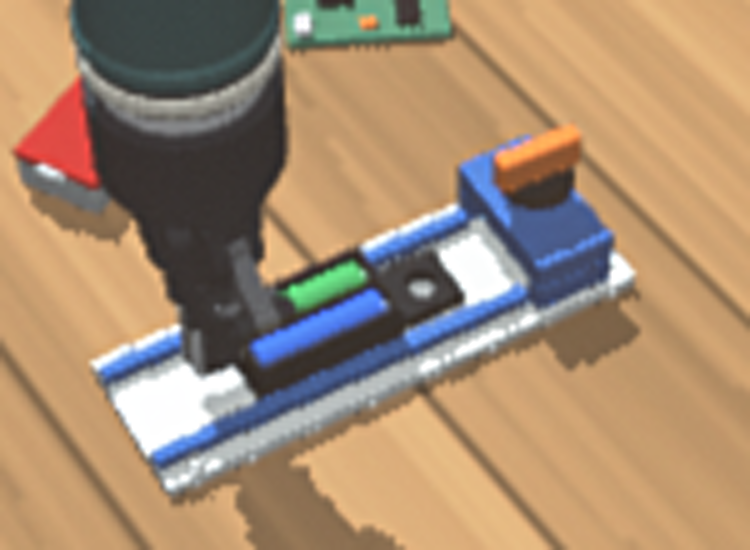

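The side view shows the fingers touching the holder's rear face at (250,340), and the holder has moved a little. The ear still points at the bridge opening, so I'll keep pushing.

>>> {"name": "play_rows", "arguments": {"moves": [[[0,0,0,-0.06,-0.01,0.01,0],[0,0,0,-0.06,-0.01,0.01,0],[0,0,0,-0.06,-0.01,0,0],[0,0,0,-0.06,0,0,0],[0,0,0,-0.06,0,0,0]]]}}

```text
time: 3.12
tool_pos: [0.5025, 0.0828, 0.0181]
tcp_rot: [-0.118, -3.139, 0.0]
wrist_force: [-2.1, 1.7, -1.3]
width: 0.005
grip_force: 0.8
```

>>> {"name": "play_rows", "arguments": {"moves": [[[0,0,0,-0.05,0,0,0],[0,0,0,-0.05,0,0,0],[0,0,0,-0.04,0,0,0],[0,0,0,-0.03,0,0,0],[0,0,0,-0.02,0,0,0]]]}}

```text
time: 3.53
tool_pos: [0.5217, 0.0814, 0.0183]
tcp_rot: [0.118, 3.139, -0.0]
wrist_force: [-2.3, 0.4, 1.0]
width: -0.004
grip_force: 1.2
```

```bash
python3 - <<'E'
from h import *
delta(f2w(-.0155,0,.019),YAW+np.pi)
E
```

```text
t 3.53 fix [-25.   -0.2  18.3] q [ 0.11  0.22  2.1  -0.    0.82 -1.39] F [-2.3  0.4  1. ] turn/.5 [-0.  0.  0.] shift_tool/.1 [-0.095  0.002 -0.007] in target frame [-0.095  0.002 -0.007]
```

>>> {"name": "play_rows", "arguments": {"moves": [[[0,0,0,-0.03,0,0,0],[0,0,0,-0.02,0,0,0],[0,0,0,-0.015,0,0,0],[0,0,0,-0.01,0,0,0],[0,0,0,0,0,0,0]]]}}

```text
time: 3.95
tool_pos: [0.529, 0.081, 0.0183]
tcp_rot: [0.117, 3.139, 0.0]
wrist_force: [-0.5, -0.5, -0.5]
width: 0.002
grip_force: 0.1
```

>>> {"name": "play_rows", "arguments": {"moves": [[[0,0,0,-0.01,0,0,0],[0,0,0,-0.01,0,0,0],[0,0,0,-0.01,0,0,0],[0,0,0,0,0,0,0]]]}}

```text
time: 4.28
tool_pos: [0.5316, 0.0807, 0.0183]
tcp_rot: [-0.117, -3.139, -0.0]
wrist_force: [-2.7, 0.1, 2.0]
width: -0.001
grip_force: 1.1
```

Still free sliding, so I'll go on in small steps until the force rises.

>>> {"name": "play_rows", "arguments": {"moves": [[[0,0,0,-0.01,0,0,0],[0,0,0,-0.01,0,0,0],[0,0,0,0,0,0,0]]]}}

```text
time: 4.53
tool_pos: [0.5316, 0.0807, 0.018]
tcp_rot: [-0.117, -3.135, 0.0]
wrist_force: [-7.4, 0.4, 5.8]
width: 0.003
grip_force: 3.8
```

>>> {"name": "play_rows", "arguments": {"moves": [[[0,0,0,-0.01,0,0,0],[0,0,0,-0.01,0,0,0],[0,0,0,0,0,0,0]]]}}

```text
time: 4.78
tool_pos: [0.5316, 0.0806, 0.0176]
tcp_rot: [-0.117, -3.131, 0.0]
wrist_force: [-12.2, 1.7, 10.3]
width: -0.002
grip_force: 6.0
```

>>> {"name": "play_rows", "arguments": {"moves": [[[0,0,0,-0.01,0,0,0],[0,0,0,-0.01,0,0,0],[0,0,0,0,0,0,0]]]}}

```text
time: 5.03
tool_pos: [0.5316, 0.0806, 0.0175]
tcp_rot: [-0.118, -3.127, 0.001]
wrist_force: [-16.1, 2.2, 13.0]
width: -0.003
grip_force: 8.2
```

The holder stalls at tool x = -15.1 (fixture mm) with the force rising. That is home, where -15.5 was expected. Now I back off, rise and line up on the knob.

>>> {"name": "play_rows", "arguments": {"moves": [[[0,0,0,0.15,0,0,0],[0,0,0,0.15,0,0,0],[0,0,0,0,0,-0.3,0],[0,0,0,0,0,-0.35,40],[0,0,0,0,0,-0.35,40]]]}}

```text
time: 5.45
tool_pos: [0.507, 0.0824, 0.1185]
tcp_rot: [-0.117, -3.138, 0.001]
wrist_force: [1.0, -0.7, 1.1]
width: 0.272
grip_force: 0.0
```

```bash
python3 - <<'E'
from h import *
a=grab('top','3');b=grab('side','3')
i=np.hstack([cv2.resize(a['image'][150:260,280:370],(400,489),interpolation=2),cv2.resize(b['image'][175:265,250:375],(400,489),interpolation=2)])
cv2.imwrite('pics/crop3.png',i[:,:,::-1])
for n,c in(('top',load('top','0')),('top3',a),('side3',b)):
    hsv=cv2.cvtColor(c['image'],cv2.COLOR_RGB2HSV);H,S,V=[hsv[...,k].astype(int) for k in range(3)]
    m=(H<16)&(H>5)&(S>215)&(V>120); w=np.zeros_like(m); 
    if 'top' in n: w[158:186,312:335]=1
    else: w[180:205,330:362]=1
    v,u=np.nonzero(m&w); q=np.array([onz(c,*p,.073) for p in zip(u,v)])
    r=cv2.minAreaRect(q[:,:2].astype(np.float32)); print(n,len(u),w2f(np.r_[r[0],.073]),np.round(r[1],4),r[2])
delta(f2w(.085,0,.12),np.radians(170.4))
E
```

```text
top 44 [83.4 -0.5 73. ] [0.0078 0.0347] 88.60245513916016
top3 4 [99.3  0.3 73. ] [0.0026 0.0027] 88.56212615966797Traceback (most recent call last):
  File "<stdin>", line 11, in <module>
IndexError: too many indices for array: array is 1-dimensional, but 2 were indexed
```

View pics/crop3.png

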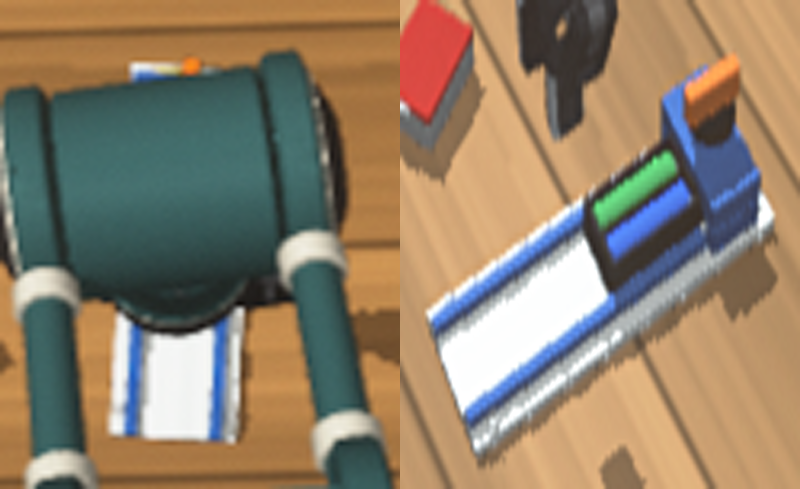

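Side crop: the holder body is right up to the bridge at (680,150), with the ear underneath it. Next I refine the knob's bar angle.

```bash
python3 - <<'E'
from h import *
for n,tag,w in(('top','0',(158,186,312,335)),('side','0',(180,207,330,362)),('side','3',(180,207,330,362))):
    c=load(n,tag);hsv=cv2.cvtColor(c['image'],cv2.COLOR_RGB2HSV);H,S,V=[hsv[...,k].astype(int) for k in range(3)]
    for lo in (120,180,215):
        m=(H<19)&(H>3)&(S>150)&(V>lo); z=np.zeros_like(m);z[w[0]:w[1],w[2]:w[3]]=1
        k,l,st,_=cv2.connectedComponentsWithStats((m&z).astype(np.uint8))
        if k<2: continue
        v,u=np.nonzero(l==1+np.argmax(st[1:,4])); q=np.array([onz(c,*p,.073) for p in zip(u,v)])[:,:2]
        e,V2=np.linalg.eigh(np.cov(q.T));d=V2[:,1];print(n,tag,lo,len(u),w2f(q.mean(0)),'ang',np.degrees(np.arctan(d[1]/d[0])).round(1),(np.sqrt(12*e)*1e3).round(1))
delta(f2w(.085,0,.12),np.radians(173))
E
```

```text
top 0 120 206 [101.9  -0.7] ang -68.6 [47.2 52.5]
top 0 180 53 [85.9  0.5] ang -6.3 [ 9.4 40.2]
top 0 215 38 [87.   0.7] ang -6.2 [ 7.5 36.5]
side 0 120 120 [81.5 -6.4] ang 3.3 [18.1 40.7]
side 0 180 54 [84.8 -1.3] ang -3.4 [ 8.7 39.7]
side 0 215 46 [86.  -0.9] ang -3.8 [ 7.9 37.7]
side 3 120 120 [81.5 -6.4] ang 3.3 [18.1 40.7]
side 3 180 54 [84.8 -1.3] ang -3.4 [ 8.7 39.7]
side 3 215 46 [86.  -0.9] ang -3.8 [ 7.9 37.7]
t 5.55 fix [-32.9   1.  125.5] q [ 0.11  0.06  2.05 -0.    1.02 -1.38] F [ 0.   1.3 -0.1] turn/.5 [0.006 0.029 0.095] shift_tool/.1 [-1.178 -0.011  0.072] in target frame [-1.178  0.045  0.055]
```

>>> {"name": "play_rows", "arguments": {"moves": [[[0,0,0,-0.3,0,0,50],[0,0,0,-0.3,0,0,50],[0,0,0,-0.3,0,0,50],[0,0,0,-0.28,0,0,50],[0,0,0,0,0,0,50]]]}}

```text
time: 5.97
tool_pos: [0.6312, 0.0732, 0.1184]
tcp_rot: [0.118, 3.133, 0.0]
wrist_force: [0.4, 0.4, 0.4]
width: 0.583
grip_force: 0.0
```

```bash
python3 - <<'E'
from h import *
delta(f2w(.0853,-.0003,.060),np.radians(175))
E
```

```text
t 5.97 fix [ 84.8  -0.2 118.4] q [ 0.08  0.28  1.81 -0.    1.05 -1.42] F [0.4 0.4 0.4] turn/.5 [0.001 0.012 0.023] shift_tool/.1 [-0.001 -0.002  0.584] in target frame [-0.005 -0.001  0.584]
```

>>> {"name": "play_rows", "arguments": {"moves": [[[0,0,0.02,0,0,0.2,50],[0,0,0,0,0,0.18,50],[0,0,0,0,0,0.12,50],[0,0,0,0,0,0.08,50],[0,0,0,0,0,0,40]]]}}

```text
time: 6.38
tool_pos: [0.6233, 0.0736, 0.0576]
tcp_rot: [-0.133, -3.135, 0.001]
wrist_force: [0.5, -0.7, -0.1]
width: 0.471
grip_force: 0.0
```

>>> {"name": "play_rows", "arguments": {"moves": [[[0,0,0,0,0,0,25],[0,0,0,0,0,0,15],[0,0,0,0,0,0,5],[0,0,0,0,0,0,5],[0,0,0,0,0,0,5]]], "newtons": 45}}

```text
time: 6.8
tool_pos: [0.6262, 0.0745, 0.0616]
tcp_rot: [0.133, 3.137, 0.002]
wrist_force: [-1.9, 3.2, 2.3]
width: 0.1
grip_force: 47.7
```

```bash
python3 - <<'E'
from h import *
delta(f2w(.0853,-.0003,.060),np.radians(175));s=bot.read_state();print(s['width']*85.4,s['grip_force'],s['torque'])
b=grab('side','4');cv2.imwrite('pics/s4.png',cv2.resize(b['image'][130:250,270:420],(750,600),interpolation=2)[:,:,::-1])
E
```

```text
t 6.8 fix [79.8  0.8 61.6] q [ 0.08  0.33  1.85  0.    0.96 -1.41] F [-1.9  3.2  2.3] turn/.5 [0.003 0.004 0.005] shift_tool/.1 [-0.055 -0.01   0.017] in target frame [-0.055 -0.01   0.016]
8.547532528277843 47.6955646276474 [0.63049715 0.09799313 0.02859717]
```

View pics/s4.png

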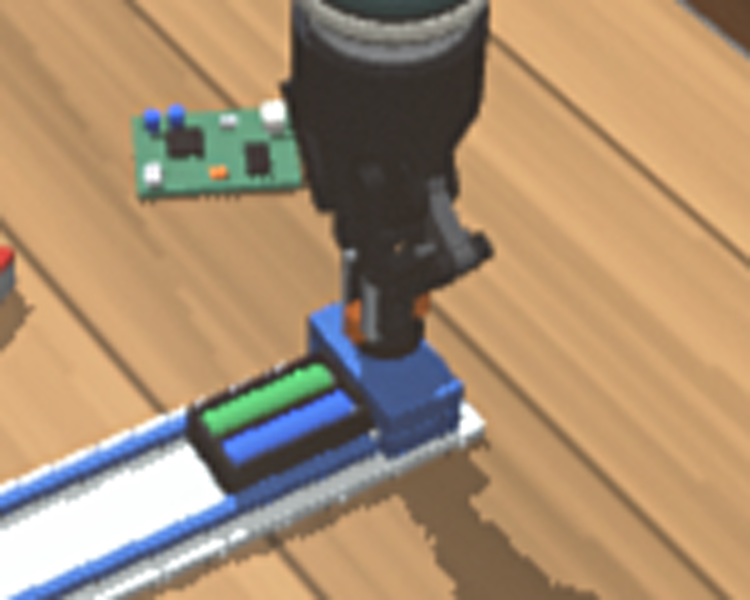

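The fingers hold the bar (orange at 352,320 and 420,305), but the tool sits 5 mm off the axis along the bar. I'll open, re-centre and grip again.

>>> {"name": "play_rows", "arguments": {"moves": [[[0,0,0,0,0,0,25],[0,0,0,0,0,0,25],[0,0,0,-0.05,-0.01,0,25],[0,0,0,0,0,0,25],[0,0,0,0,0,0,25]]]}}

```text
time: 7.27
tool_pos: [0.6306, 0.0718, 0.0601]
tcp_rot: [-0.134, -3.139, 0.001]
wrist_force: [-0.3, -0.8, 0.1]
width: 0.291
grip_force: 0.0
```

```bash
python3 - <<'E'
from h import *
delta(f2w(.0853,-.0003,.060),np.radians(175))
E
```

```text
t 7.27 fix [84.3 -1.6 60.1] q [ 0.07  0.34  1.84 -0.    0.96 -1.41] F [-0.3 -0.8  0.1] turn/.5 [-0.001  0.     0.004] shift_tool/.1 [-0.01   0.013  0.001] in target frame [-0.01   0.013  0.001]
```

>>> {"name": "play_rows", "arguments": {"moves": [[[0,0,0,-0.01,0.02,0,25],[0,0,0,0,0,0,5],[0,0,0,0,0,0,5],[0,0,0,0,0,0,5],[0,0,0,0,0,0,5]]]}}

```text
time: 7.68
tool_pos: [0.6315, 0.0743, 0.0603]
tcp_rot: [0.133, 3.139, 0.0]
wrist_force: [0.9, 0.2, -0.4]
width: 0.099
grip_force: 47.7
```

>>> {"name": "play_rows", "arguments": {"moves": [[[0,0,0,0,0,0.03,5],[0,0,0,0,0,0.03,5],[0,0,0,0,0,0.02,5],[0,0,0,0,0,0.02,5],[0,0,0,0,0,0,5]]]}}

```text
time: 8.1
tool_pos: [0.6316, 0.0743, 0.0505]
tcp_rot: [0.133, 3.139, 0.0]
wrist_force: [-2.2, -0.5, 6.1]
width: 0.104
grip_force: 48.5
```

```bash
python3 - <<'E'
from h import *
delta(f2w(.0853,.0003,.050),np.radians(175));s=bot.read_state();print(s['width']*85.4,s['grip_force'],s['torque'])
E
```

```text
t 8.1 fix [85.1  1.  50.5] q [ 0.08  0.35  1.84  0.    0.94 -1.41] F [-2.2 -0.5  6.1] turn/.5 [0.    0.    0.005] shift_tool/.1 [-0.002 -0.007  0.005] in target frame [-0.002 -0.007  0.005]
8.9050638085807 48.517354130744934 [0.14672919 0.42646393 0.01230355]
```

>>> {"name": "play_rows", "arguments": {"moves": [[[0,0,0,0,0,0.01,5],[0,0,0,0,0,0.01,5],[0,0,0,0,0,0,5]]]}}

```text
time: 8.35
tool_pos: [0.6317, 0.0743, 0.0501]
tcp_rot: [0.133, 3.139, 0.0]
wrist_force: [-4.7, 0.4, 13.1]
width: 0.096
grip_force: 49.4
```

At the hard stop (stalled, 13 N). Now turning clockwise (+tool z).

>>> {"name": "play_rows", "arguments": {"moves": [[[0,0,0.15,0,0,0,5],[0,0,0.2,0,0,0,5],[0,0,0.2,0,0,0,5],[0,0,0.2,0,0,0,5],[0,0,0.2,0,0,0,5]]]}}

```text
time: 8.77
tool_pos: [0.6318, 0.0745, 0.0502]
tcp_rot: [0.875, 3.017, 0.001]
wrist_force: [-5.6, 0.8, 12.3]
width: 0.101
grip_force: 49.3
```

```bash
python3 - <<'E'
from h import *
delta(f2w(.0851,.001,.050),np.radians(175)-1.2);s=bot.read_state();print(s['width']*85.4,s['grip_force'],s['torque'])
E
```

```text
t 8.77 fix [85.3  1.2 50.2] q [ 0.08  0.36  1.84  0.    0.94 -0.93] F [-5.6  0.8 12.3] turn/.5 [1.000e-03 0.000e+00 1.445e+00] shift_tool/.1 [ 0.    -0.003  0.002] in target frame [-0.001 -0.002  0.002]
8.652047043656813 49.31745171546936 [0.15293492 0.91853339 0.00382017]
```

>>> {"name": "play_rows", "arguments": {"moves": [[[0,0,0.2,0,0,0,5],[0,0,0.2,0,0,0,5],[0,0,0.2,0,0,0,5],[0,0,0.2,0,0,0,5],[0,0,0.2,0,0,0,5]]]}}

```text
time: 9.18
tool_pos: [0.6319, 0.0746, 0.0502]
tcp_rot: [1.594, 2.706, 0.001]
wrist_force: [-4.9, 2.2, 12.0]
width: 0.102
grip_force: 49.3
```

>>> {"name": "play_rows", "arguments": {"moves": [[[0,0,0.2,0,0,0,5],[0,0,0.2,0,0,0,5],[0,0,0.1,0,0,0,5],[0,0,0,0,0,0,5]]]}}

```text
time: 9.52
tool_pos: [0.6319, 0.0746, 0.0502]
tcp_rot: [1.916, 2.489, 0.002]
wrist_force: [-5.0, 0.8, 11.6]
width: 0.1
grip_force: 49.3
```

```bash
python3 - <<'E'
from h import *
delta(f2w(.0851,.001,.050),np.radians(175)-1.2);s=bot.read_state();print(s['width']*85.4,s['grip_force'],s['torque'])
E
```

```text
t 9.52 fix [85.4  1.3 50.2] q [ 0.08  0.36  1.84  0.    0.94 -0.18] F [-5.   0.8 11.6] turn/.5 [ 0.002 -0.001 -0.05 ] shift_tool/.1 [-0.002 -0.004  0.002] in target frame [-0.002 -0.004  0.002]
8.509058215679831 49.25956964492798 [0.16059961 0.78447056 0.01967452]
```

>>> {"name": "play_rows", "arguments": {"moves": [[[0,0,0,0,0,-0.02,5],[0,0,0,0,0,-0.02,5],[0,0,0,0,0,0,25],[0,0,0,0,0,0,35],[0,0,0,0,0,0,35]]]}}

```text
time: 9.93
tool_pos: [0.631, 0.074, 0.0516]
tcp_rot: [-1.913, -2.491, 0.001]
wrist_force: [0.2, -0.7, 0.3]
width: 0.411
grip_force: 0.0
```

>>> {"name": "play_rows", "arguments": {"moves": [[[0,0,0,0,0,-0.1,35],[0,0,0,0,0,-0.25,35],[0,0,0,0,0,-0.35,35],[0,0,0,0,0,-0.35,35],[0,0,0,0,0,-0.35,35]]]}}

```text
time: 10.35
tool_pos: [0.6309, 0.074, 0.1935]
tcp_rot: [-1.913, -2.491, 0.001]
wrist_force: [0.2, 1.0, -0.7]
width: 0.408
grip_force: 0.0
```

```bash
python3 - <<'E'
from h import *
a=grab('top','5');b=grab('side','5')
i=np.hstack([cv2.resize(a['image'][150:260,280:370],(400,489),interpolation=2),cv2.resize(b['image'][175:265,250:375],(400,489),interpolation=2)])
cv2.imwrite('pics/crop5.png',i[:,:,::-1])
P=cloud(b);hsv=cv2.cvtColor(b['image'],cv2.COLOR_RGB2HSV);m=(hsv[...,0]<19)&(hsv[...,0]>3)&(hsv[...,1]>150)&(hsv[...,2]>180);z=np.zeros_like(m);z[175:207,330:370]=1;q=P[m&z];q=q[q[:,2]>.045]
print(len(q),np.percentile(q[:,2],[5,50,90,98]).round(4),np.ptp(q,0).round(3),w2f(np.median(q,0)));print(bot.read_state()['tool_pos'])
P0=cloud(load('side','0'))[m*0+z>0]; 
E
```

```text
61 [0.0652 0.0675 0.0696 0.0706] [0.017 0.039 0.008] [83.3 -3.7 67.5]
[0.63634894 0.07449423 0.20122929]
```

View pics/crop5.png

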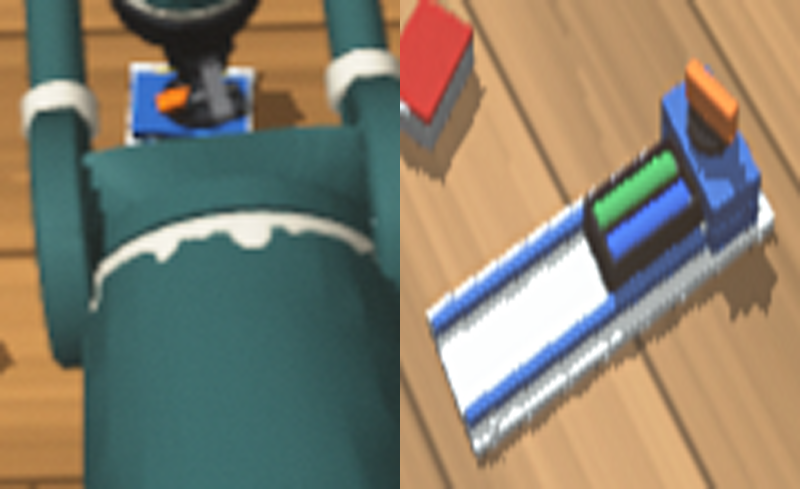

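The crop shows the bar turned across the bridge at (712,100), with its top at about 67 mm (73 mm before), which is the caught height. The holder is still home and the gripper is clear of everything.

```bash
python3 -c "
from workcell import bot
print(bot.finish_job())"
```

```text
the job is handed in; nothing more can be done
None
```

The job is handed in, at about 10 s of the 48 s allowed: the holder is home against the stop, and the knob was pressed, turned about 1.2 rad clockwise and stayed at its caught height when released; the arm never went near the jar, tin, board or probe, though I didn't re-measure them at the end.

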